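# Lay the tall boxed capacitor on its side over the fence

## Task

Of the two white boxed capacitors standing in front of the steel fence, take the tall one: slide it upright across the bench until its foot is flat against the fence, pause a moment, then push high up on its back so that it pivots over the fence and lies on its side on the rubber pad, square to the fence, terminals pointing away from where it stood. Only push it, do not pick it up, and leave the low boxed capacitor and the round capacitor where they are.

Things in the scene. Friction and masses are not known exactly. Their poses are not given: they have to be found in the camera images.
- tall_cap: Tall boxed capacitor: white block, black top, two 14 mm brass studs; 56 (x) x 80 (y) x 110 mm high (z) without studs, 0.45 to 0.8 kg. Origin: centre of underside; z up to the studs, x towards the fence (within 10 degrees at first). Starts 15 to 50 mm short of the fence. Slides upright if pushed within 30 mm of the bench; tips over the fence if pushed 70 mm or more above it.
- stop: Laying-down stop, fixed to the bench: straight steel fence bar 12 mm high and 360 mm long (its y), a black rubber pad behind it flush with its top; 180 mm deep together (its x). Origin: middle of the fence's front face, at bench level. x points from that face across the pad, y along the fence, z up.
- low_cap: Bystander: low boxed capacitor, same casing and studs, 56 x 80 mm but only 70 mm high (studs 14 mm more), in front of the same fence, its centre 170 to 210 mm along the fence from the tall one's. Origin: centre of its underside.
- round_cap: Bystander: round white capacitor, 36 mm in diameter, 75 mm high, a thin 50 mm wire lead on top, standing on the rubber pad midway along it. Origin: centre of its underside.
Mind the look-alikes: they are no part of the job. What is shaped like the tall_cap but green is not meant.

How it is judged (in metres and radians):
On the way:
1. the tall capacitor stands upright with its foot flat against the fence (within 10 mm and 10 degrees) (x of tall_cap in the frame of stop between -0.038 and -0.015 m and angle between tall_cap's own z axis and vertical below 0.1 rad and angle between the x axis of tall_cap and the x axis of stop, either way round below 0.175 rad), for 0.2 s.
At the end, for the whole second after the job is handed in: The tall capacitor lies at rest on the pad on its fence-facing side (within 10 degrees), square to the fence within 15 degrees, the centre of its underside at most 40 mm short of or 30 mm past the fence face, within 150 mm of the fence's middle and 30 to 50 mm above the bench (angle between tall_cap's own x axis and vertical above 2.967 rad and angle between the z axis of tall_cap and the x axis of stop, either way round below 0.262 rad and x of tall_cap in the frame of stop between -0.04 and 0.03 m and y of tall_cap in the frame of stop between -0.15 and 0.15 m and z of tall_cap in the frame of stop between 0.03 and 0.05 m and linear speed of tall_cap below 0.02 m/s); the robot touches nothing.
It fails at once if the tall capacitor is picked up: the centre of its underside more than 70 mm above the bench (height (world z) of tall_cap above 0.07 m).
It fails at once if the low capacitor is moved by more than 15 mm (distance of low_cap from where it was at the start of the episode above 0.015 m).
It fails at once if the round capacitor is moved by more than 15 mm or knocked over (distance of round_cap from where it was at the start of the episode above 0.015 m or angle between round_cap's own z axis and vertical above 0.35 rad).
It also fails if it takes over 40 s, if anything falls off the work surface, if the arm or the gripper's body presses on something with over 40 N, if the wrist force passes 120 N, or if a joint passes its speed limit or range.

## Robot

A 6-joint arm with a two-finger parallel gripper is mounted at the origin on the work surface. World frame = base frame: x ahead of the robot, y to its left, z up, the work surface at z = 0. Lengths are in m, angles in degrees, forces in N, time in s.
With the tool pointing down it reaches from about 0.325 to 0.75 m from the base axis. Payload 7.6 kg.
Tool frame: the origin (TCP) lies at the very end of the fingers, on their centre line; the grasp point (between the pads) lies 19 mm behind it; z points along the fingers, y is the line along which they close (so a half turn about z gives the same grasp; the last joint's range is limited). The gripper opens to 85 mm and grips with 20 to 120 N. Pads are 22 mm wide; open, the fingers measure 114 mm over their backs; the gripper's body (76 mm by 85 mm) begins 54 mm behind the grasp point. The pads swing forward as they close: fully open they stand 13 mm farther back than shut.
Start: joints at [67.993, 2.991, 80.254, -0, 96.75, -4.028], TCP at [0.162, 0.499, 0.231] pointing down, gripper open.
Joint ranges: [-166.34, 166.34], [-52.06, 124.39], [6.96, 135.62], [-60.46, 240.46], [14.63, 156.25], [-167.68, 167.68]. Speed limits (degrees/s): [147.25, 147.25, 172.46, 180, 180, 180].

## Interface

Orientations are given as [roll, pitch, yaw] about the fixed x, y, z axes, in that order (R = Rz(yaw) Ry(pitch) Rx(roll)).
In Python, from workcell import robot, optics, order, nets gives the robot as it stands. The module is installed in compiled form; this text tells all that it offers.
- The arm moves only by the shell command python3 -m creep 'ROWS' [FORCE]. ROWS is JSON, a list of rows, each an object with "translation": the shift along the tool's x, y, z in m, a list of three; "yaw": the turn about the tool's z in degrees; "hand": the closure, from 0 (fully open) to 1 (shut). In form: [{"translation": [dx, dy, dz], "yaw": yaw, "hand": hand}, ...]. A call has exactly 5 rows; each row shifts and turns the commanded pose from where the row before left it, along the tool's axes as they then stand; what a row does not reach is not made up. A row lasts 1/10 s, in which the tool goes at most 50 mm and 8.59 degrees, less where a joint would pass 70% of its speed; a pose out of reach is approached as far as the arm can. A call with a gripper value outside its range is refused whole. The fingers move at their own pace and stop on an object; FORCE is the grip in N (left out, the last holds). Time passes only in rows, so rows that do not move let the fingers close, or fill a call up. It gives the time, the measured TCP pose, the force, the opening and the grip force at its end, in the units of the state.
- robot.read_state(): the state, without advancing time (a new reading comes with each control period).
- optics.grab_frame(name): name is "scene" or "side" or "wrist"; returns (picture, depth): 384x512x3 uint8, red, green, blue; 384x512 float32, m along the optical axis (not along the pixel's ray), 0 where there is no reading.
- optics.camera_info(name): a dict with "K" (3x3 intrinsics, pixels), "D" ([k1, k2, p1, p2, k3] as OpenCV has them; the pictures are not rectified), "extrinsics" (4x4, takes a point from world to camera coordinates). Camera axes: x right, y down, z forward; pixel columns grow to the right and rows downward; lengths in m; the calibration is good to about 2 mm. A picture is of the moment at which its call begins: read the wrist's pose just before it. camera_info takes no time and is no camera call; for the wrist camera it gives the pose at the moment of the call.
- order.sign_off(): hands the job in; it is judged then, once.
Trained networks look in the newest picture that a camera, given by its name, has taken for a name from the list of things; names that differ only in an ending like _2 or _b are one class to them, and where a whole thing is asked for, a point or a joint stands for the part that bears it (a point fixed in the world has none). Each returns a list of dicts, best first, with "score" (0 to 1); they miss things now and then, are a little off and sometimes report something else, mostly with a low value. They report only what shows in the picture. A call takes as long as a camera call. They do not tell look-alikes from the thing itself.
- nets.recognise(camera, thing): "centre" ([x, y, z] in m, in world coordinates, good to about 4 mm: the middle of the surface that is visible of it).
- nets.silhouettes(camera, thing): "region" (384x512 bool, what is visible of it).
- nets.landmark_of(camera, thing): "centre" ([x, y, z] in m, in world coordinates, good to about 4 mm: a listed point, or the origin of a listed thing).
The state is a dict: "t": time; "joints": joint angles; "joint_vel": joint speeds; "joint_efforts": joint torques, N m; "position": TCP position; "orientation": TCP orientation; "force": force on the tool from outside, world axes, zero at the start; "ft_torque": the same for the moment, N m; "width": finger opening in m; "grasp_force": force on a finger pad.
Only numpy, scipy, OpenCV 4.12 (cv2) and the standard library are available. Lean on these libraries where they do the work, as an engineer would, in place of code of your own. Each camera call takes 0.05 s, during which the arm holds its last target. There are 200 camera calls.

## Working session

There is one attempt and no reset: what is moved stays moved. The work goes in short steps, Python scripts to look and compute and a shell command to move; the robot and the scene stay as the last step left them, time stands still between calls to the robot, and variables do not carry over. Pictures are saved under pics/ and viewed, at most 10 in all, crops included, and the job is handed in when it is done.

```bash
mkdir -p pics; cat > h.py <<'E'
import numpy as np, cv2
from workcell import robot, optics, order, nets
def pts(name, depth):
    i=optics.camera_info(name);K=np.array(i["K"]);D=np.array(i["D"]);T=np.linalg.inv(np.array(i["extrinsics"]))
    v,u=np.mgrid[0:384,0:512]
    n=cv2.undistortPoints(np.stack([u.ravel(),v.ravel()],1).astype(float)[:,None],K,D)[:,0]
    P=np.c_[n,np.ones(len(n))]*depth.ravel()[:,None]
    return (P@T[:3,:3].T+T[:3,3]).reshape(384,512,3)
E
python3 - <<'E'
from h import *
s=robot.read_state();print({k:np.round(s[k],3) for k in("t","position","orientation","width")})
ims=[]
for c in("scene","side"):
    p,d=optics.grab_frame(c);ims.append(p);np.savez(f"{c}0.npz",p=p,P=pts(c,d),d=d)
    for t in("tall_cap","low_cap","round_cap","stop"):
        for f in("recognise","landmark_of"):
            print(c,t,f,[(np.round(r["centre"],3).tolist(),round(r["score"],2)) for r in getattr(nets,f)(c,t)])
    cv2.imwrite(f"pics/{c}0.png",cv2.resize(p[...,::-1],None,fx=1.5,fy=1.5))
E
```

```text
{'t': np.float64(0.0), 'position': array([0.162, 0.499, 0.23 ]), 'orientation': array([-1.79910e+02, -4.00000e-03,  1.62022e+02]), 'width': np.float64(0.086)}
scene tall_cap recognise [([0.484, 0.141, 0.097], 0.97), ([0.404, -0.115, 0.087], 0.76), ([0.536, 0.024, 0.094], 0.64), ([0.643, -0.07, 0.081], 0.62)]
scene tall_cap landmark_of [([0.386, -0.118, 0.004], 0.86), ([0.508, 0.023, 0.0], 0.72), ([0.451, 0.145, -0.001], 0.56)]
scene low_cap recognise [([0.525, -0.158, 0.066], 0.71), ([0.532, 0.023, 0.094], 0.21)]
scene low_cap landmark_of [([0.504, -0.162, -0.001], 0.73)]
scene round_cap recognise [([0.644, -0.072, 0.083], 0.62)]
scene round_cap landmark_of [([0.633, -0.073, 0.013], 0.98)]
scene stop recognise [([0.674, -0.073, 0.013], 0.76)]
scene stop landmark_of [([0.57, -0.078, 0.003], 0.73)]
side tall_cap recognise [([0.441, 0.112, 0.083], 0.96), ([0.493, 0.004, 0.092], 0.94), ([0.374, -0.134, 0.106], 0.88)]
side tall_cap landmark_of [([0.388, -0.116, -0.003], 0.87), ([0.45, 0.139, -0.001], 0.61)]
side low_cap recognise [([0.49, -0.168, 0.073], 0.78)]
side low_cap landmark_of [([0.509, -0.162, 0.003], 0.6), ([0.631, -0.077, 0.012], 0.2)]
side round_cap recognise [([0.622, -0.081, 0.069], 0.73)]
side round_cap landmark_of [([0.629, -0.078, 0.014], 0.92)]
side stop recognise [([0.647, -0.12, 0.013], 0.58)]
side stop landmark_of [([0.567, -0.072, -0.005], 0.98)]
```

View pics/scene0.png

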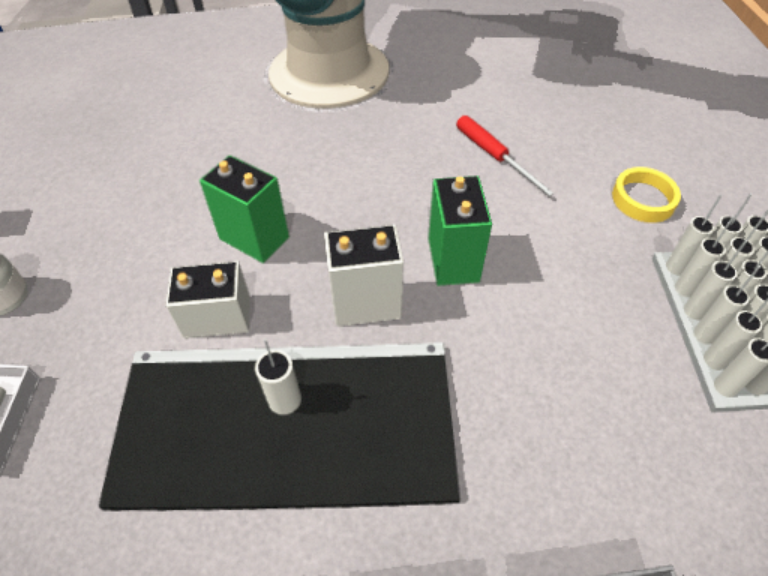

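View pics/side0.png

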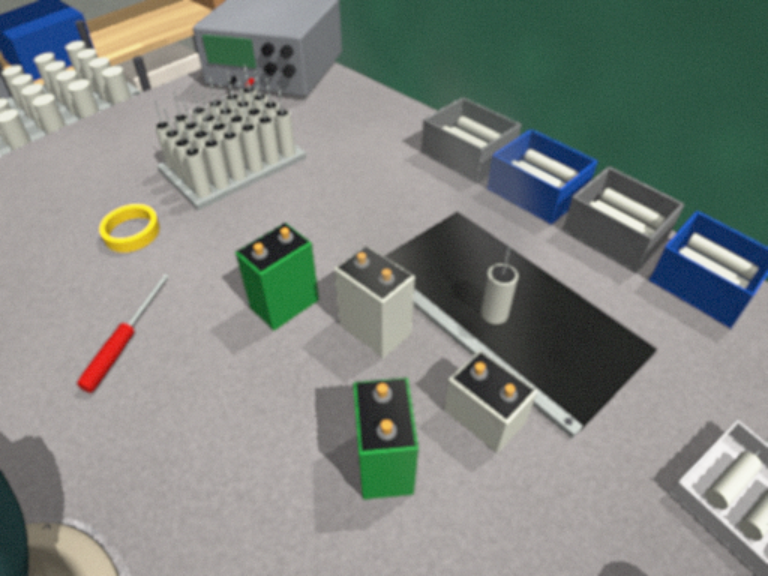

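The scene picture, enlarged 1.5 times, shows three boxes of tall shape: white at (365,275), green at (245,205) and green at (460,230). The low white box is at (208,300) and the round capacitor at (278,385). The tall white box at (365,275) fits: it is white, taller than the low one, and stands in front of the fence. It is at about (0.508, 0.023). Next I measure it precisely and confirm with a crop.

```bash
python3 - <<'E'
from h import *
def rect(m,P,n):
    q=P[m][:,:2]; r=cv2.minAreaRect((q*1000).astype(np.float32)); print(n,m.sum(),np.round(r[0],1),np.round(r[1],1),round(r[2],1),'z',np.round(np.median(P[m][:,2]),4))
for c in("scene","side"):
    f=np.load(c+"0.npz");P=f["P"];p=f["p"].astype(int);ok=f["d"]>0
    x,y,z=P[...,0],P[...,1],P[...,2]; dark=p.max(2)<75
    def top(n,cx,cy,h):
        m=ok&(abs(z-h)<.006)&(np.hypot(x-cx,y-cy)<.06)
        k,l,s,_=cv2.connectedComponentsWithStats(m.astype(np.uint8)); j=1+np.argmax(s[1:,4]); rect(l==j,P,c+" "+n)
    top("tall",.508,.023,.11);top("low",.506,-.162,.07);top("green1",.388,-.117,.11);top("green2",.45,.14,.11);top("round",.631,-.075,.087)
    pad=ok&dark&(abs(z-.012)<.006)&(x>.55)&(x<.8)&(y>-.3)&(y<.15)
    rect(cv2.morphologyEx(pad.astype(np.uint8),cv2.MORPH_OPEN,np.ones((3,3)))>0,P,c+" pad")
    bar=ok&(p.min(2)>140)&(abs(z-.012)<.005)&(x>.53)&(x<.62)&(y>-.3)&(y<.15)
    rect(cv2.morphologyEx(bar.astype(np.uint8),cv2.MORPH_OPEN,np.ones((3,3)))>0,P,c+" bar")
p=np.load("scene0.npz")["p"];cv2.imwrite("pics/crop.png",cv2.resize(p[130:250,90:350,::-1],None,fx=3,fy=3))
i=optics.camera_info("wrist");print(np.round(np.linalg.inv(i["extrinsics"])[:3,3],3))
E
```

```text
scene tall 1280 [509.4  23.6] [57.9 79.9] 2.3 z 0.1099
scene low 1205 [ 508.5 -159.1] [58.2 80.1] 0.9 z 0.0697
scene green1 935 [ 385.  -117.6] [82.1 57.6] 50.1 z 0.1101
scene green2 1062 [451.4 143.3] [56.9 82. ] 89.3 z 0.1099
scene round 418 [633.7 -74.3] [34.8 35.5] 28.2 z 0.0869
scene pad 20920 [666.  -78.2] [359.4 164.7] 86.1 z 0.0115
scene bar 1624 [556.  -71.4] [360.5  58.8] 86.5 z 0.0113
side tall 1018 [509.1  22.4] [57.2 81.5] 1.4 z 0.1092
side low 1400 [ 507.8 -160.9] [57.4 80.4] 1.6 z 0.0694
side green1 1839 [ 384.4 -119.3] [80.7 56.2] 50.8 z 0.1094
side green2 899 [451.  142.5] [57.7 81.3] 89.9 z 0.1091
side round 250 [632.7 -75.7] [36.7 36.1] 57.9 z 0.0859
side pad 8934 [666.2 -80. ] [358.7 162.6] 86.0 z 0.0105
side bar 725 [ 573.6 -113.4] [278.5  17.7] 86.3 z 0.0103
[0.094 0.521 0.375]
```

View pics/crop.png

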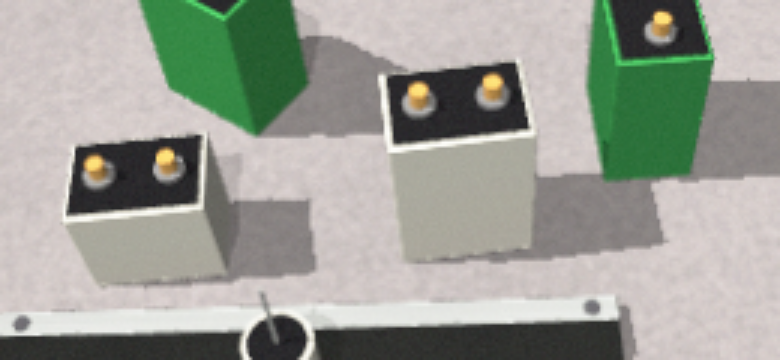

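The crop confirms it: the tall white box is at (460,160) with two brass studs, the low white one at (150,210), and both green ones are look-alikes. 

In the stop frame the fence normal points at about -3.9°. The front face passes through (0.5686, -0.072). The tall cap is at x -66 mm, y +91 mm and is turned +5.8°.

I'll push with the back of an open finger. The tool's y axis lies along the fence normal, so yaw is 86.1°, and the pre-push TCP is (0.404, 0.027).

```bash
python3 -m creep '[{"translation":[-0.025,-0.025,0],"yaw":0,"hand":0},{"translation":[-0.025,-0.025,0],"yaw":0,"hand":0},{"translation":[-0.025,-0.025,0],"yaw":0,"hand":0},{"translation":[-0.025,-0.025,0],"yaw":0,"hand":0},{"translation":[-0.025,-0.025,0],"yaw":0,"hand":0}]'
python3 -m creep '[{"translation":[-0.025,-0.025,0],"yaw":0,"hand":0},{"translation":[-0.025,-0.025,0],"yaw":0,"hand":0},{"translation":[-0.025,-0.025,0],"yaw":0,"hand":0},{"translation":[-0.025,-0.025,0],"yaw":0,"hand":0},{"translation":[-0.025,-0.025,0],"yaw":0,"hand":0}]'
python3 -m creep '[{"translation":[-0.025,-0.025,0],"yaw":0,"hand":0},{"translation":[-0.025,-0.025,0],"yaw":0,"hand":0},{"translation":[-0.025,-0.025,0],"yaw":0,"hand":0},{"translation":[-0.025,-0.025,0],"yaw":0,"hand":0},{"translation":[-0.025,-0.025,0],"yaw":0,"hand":0}]'
python3 -m creep '[{"translation":[0,0,0],"yaw":7.6,"hand":0},{"translation":[0,0,0],"yaw":7.6,"hand":0},{"translation":[0,0,0],"yaw":7.6,"hand":0},{"translation":[0,0,0],"yaw":7.6,"hand":0},{"translation":[0,0,0],"yaw":7.6,"hand":0}]'
python3 -m creep '[{"translation":[0,0,0],"yaw":7.6,"hand":0},{"translation":[0,0,0],"yaw":7.6,"hand":0},{"translation":[0,0,0],"yaw":7.6,"hand":0},{"translation":[0,0,0],"yaw":7.6,"hand":0},{"translation":[0,0,0],"yaw":7.6,"hand":0}]'
```

```text
t: 1.4
position: [0.2427, 0.3407, 0.2314]
orientation: [180.0, 0.0, 162.0]
force: [-0.6, -0.4, -0.1]
width: 0.0853
grasp_force: 0.0
t: 1.9
position: [0.3231, 0.1831, 0.2315]
orientation: [180.0, 0.0, 162.0]
force: [0.5, 0.7, 0.9]
width: 0.0853
grasp_force: 0.0
t: 2.4
position: [0.4035, 0.0255, 0.2315]
orientation: [180.0, 0.0, 162.0]
force: [0.4, 0.6, 0.1]
width: 0.0853
grasp_force: 0.0
t: 2.9
position: [0.403, 0.0269, 0.2314]
orientation: [180.0, 0.0, 123.7]
force: [-0.6, 0.0, 0.3]
width: 0.0856
grasp_force: 0.0
t: 3.4
position: [0.403, 0.0269, 0.2314]
orientation: [180.0, -0.0, 85.7]
force: [0.9, -0.0, -0.5]
width: 0.0854
grasp_force: 0.0
```

```bash
python3 -m creep '[{"translation":[0,0,0.03],"yaw":0,"hand":0},{"translation":[0,0,0.03],"yaw":0,"hand":0},{"translation":[0,0,0.03],"yaw":0,"hand":0},{"translation":[0,0,0.03],"yaw":0,"hand":0},{"translation":[0,0,0.03],"yaw":0,"hand":0}]'
python3 -m creep '[{"translation":[0,0,0.02],"yaw":0,"hand":0},{"translation":[0,0,0.02],"yaw":0,"hand":0},{"translation":[0,0,0.02],"yaw":0,"hand":0},{"translation":[0,0,0.01],"yaw":0,"hand":0},{"translation":[0,0,0.005],"yaw":0,"hand":0}]'
python3 - <<'E'
from h import *
a,_=optics.grab_frame("side");b,d=optics.grab_frame("scene")
cv2.imwrite("pics/pre.png",np.hstack([cv2.resize(a[140:330,180:400,::-1],(400,345)),cv2.resize(b[70:260,150:370,::-1],(400,345))]))
E
```

```text
t: 3.9
position: [0.403, 0.027, 0.0803]
orientation: [180.0, -0.0, 86.0]
force: [-0.0, 0.3, 0.5]
width: 0.0855
grasp_force: 0.0
t: 4.4
position: [0.4026, 0.027, 0.0056]
orientation: [-179.9, -0.0, 86.0]
force: [-0.4, -0.6, 1.0]
width: 0.0855
grasp_force: 0.0
```

View pics/pre.png

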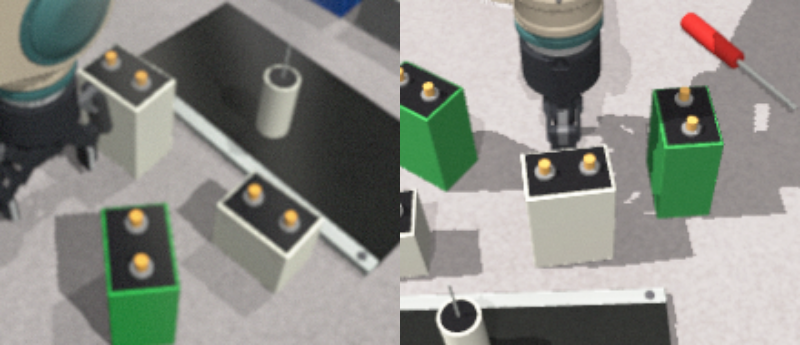

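The left half (side) shows the open gripper behind the tall cap, with finger tips at about (85,155) and a knuckle at about (97,110) that may stick out further than the tips. I'll measure the finger-back profile against height.

```bash
python3 - <<'E'
from h import *
s=robot.read_state();t=np.array(s["position"]);n=np.array([np.cos(np.radians(-4)),np.sin(np.radians(-4))])
for c in("side","scene"):
    p,d=optics.grab_frame(c);P=pts(c,d);q=(P[...,:2]-t[:2])@n;l=(P[...,:2]-t[:2])@np.array([-n[1],n[0]])
    sat=p.max(2)<110
    for z in np.arange(.0,.14,.008):
        m=(d>0)&(abs(P[...,2]-z)<.004)&(abs(l)<.03)&(abs(q)<.11)&(z>.004)
        k=m&sat;k&=(q<.075)
        w=m&~sat&(q>.06)
        print(c,round(z,3),"dark front",np.round(np.percentile(q[k],[2,98]),3) if k.sum()>4 else None,k.sum(),"cap back",np.round(np.percentile(q[w],5),3) if w.sum()>4 else None)
E
```

```text
side 0.0 dark front None 0 cap back None
side 0.008 dark front None 0 cap back 0.077
side 0.016 dark front [-0.039  0.045] 6 cap back 0.077
side 0.024 dark front [-0.051  0.045] 20 cap back 0.077
side 0.032 dark front [-0.055  0.054] 34 cap back 0.078
side 0.04 dark front [-0.055  0.058] 44 cap back 0.079
side 0.048 dark front [-0.055  0.064] 31 cap back 0.079
side 0.056 dark front [-0.055  0.063] 18 cap back 0.079
side 0.064 dark front [-0.067  0.066] 94 cap back 0.072
side 0.072 dark front [-0.073  0.071] 232 cap back 0.079
side 0.08 dark front [-0.071  0.07 ] 190 cap back 0.079
side 0.088 dark front [-0.071  0.069] 195 cap back 0.079
side 0.096 dark front [-0.07  0.07] 157 cap back 0.079
side 0.104 dark front [-0.069  0.068] 192 cap back 0.077
side 0.112 dark front [-0.068  0.066] 206 cap back 0.078
side 0.12 dark front [-0.067  0.066] 315 cap back 0.063
side 0.128 dark front [-0.037 -0.03 ] 25 cap back None
side 0.136 dark front [-0.036 -0.019] 54 cap back None
scene 0.0 dark front None 0 cap back None
scene 0.008 dark front None 0 cap back None
scene 0.016 dark front None 0 cap back None
scene 0.024 dark front None 0 cap back None
scene 0.032 dark front None 0 cap back None
scene 0.04 dark front None 0 cap back None
scene 0.048 dark front None 0 cap back None
scene 0.056 dark front None 0 cap back None
scene 0.064 dark front None 0 cap back None
scene 0.072 dark front None 0 cap back None
scene 0.08 dark front None 3 cap back None
scene 0.088 dark front [0.026 0.043] 14 cap back None
scene 0.096 dark front [0.028 0.069] 34 cap back None
scene 0.104 dark front [0.021 0.072] 80 cap back 0.07
scene 0.112 dark front [0.013 0.072] 126 cap back 0.079
scene 0.12 dark front [0.037 0.07 ] 116 cap back 0.063
scene 0.128 dark front [0.033 0.066] 52 cap back 0.065
scene 0.136 dark front [0.027 0.04 ] 79 cap back None
```

The front knuckle sits 71 mm out at 70–120 mm height, so it would hit the cap high up and tip it. At low height a push with the finger back is not possible. Instead I'll lower the open hand over the cap with its body above the studs, so the fingers stand loosely in front of and behind the cap. The rear finger pushes, the front one only stops it from tipping, and I don't grip.

```bash
python3 -m creep '[{"translation":[0,0,-0.04],"yaw":0,"hand":0},{"translation":[0,0,-0.04],"yaw":0,"hand":0},{"translation":[0,0,-0.04],"yaw":0,"hand":0},{"translation":[0,0,-0.04],"yaw":0,"hand":0},{"translation":[0,0,-0.03],"yaw":0,"hand":0}]'
python3 -m creep '[{"translation":[0.003,0.026,0],"yaw":0,"hand":0},{"translation":[0,0.026,0],"yaw":0,"hand":0},{"translation":[0,0.026,0],"yaw":0,"hand":0},{"translation":[0,0.028,0],"yaw":0,"hand":0},{"translation":[0,0,0],"yaw":0,"hand":0}]'
python3 -m creep '[{"translation":[0,0,0.025],"yaw":0,"hand":0},{"translation":[0,0,0.025],"yaw":0,"hand":0},{"translation":[0,0,0.02],"yaw":0,"hand":0},{"translation":[0,0,0],"yaw":0,"hand":0},{"translation":[0,0,0],"yaw":0,"hand":0}]'
python3 - <<'E'
from h import *
a,_=optics.grab_frame("side");b,d=optics.grab_frame("scene")
cv2.imwrite("pics/over.png",np.hstack([cv2.resize(a[100:290,180:400,::-1],(400,345)),cv2.resize(b[70:260,150:370,::-1],(400,345))]))
E
```

```text
t: 5.1
position: [0.4035, 0.027, 0.2003]
orientation: [179.7, -0.0, 86.0]
force: [0.8, 0.0, 0.9]
width: 0.0853
grasp_force: 0.0
t: 5.6
position: [0.5108, 0.0223, 0.1963]
orientation: [180.0, -0.0, 86.0]
force: [-0.9, 0.6, -0.2]
width: 0.0853
grasp_force: 0.0
t: 6.1
position: [0.5089, 0.0226, 0.1275]
orientation: [179.9, -0.0, 86.0]
force: [0.2, -0.1, 1.0]
width: 0.0855
grasp_force: 0.0
```

View pics/over.png

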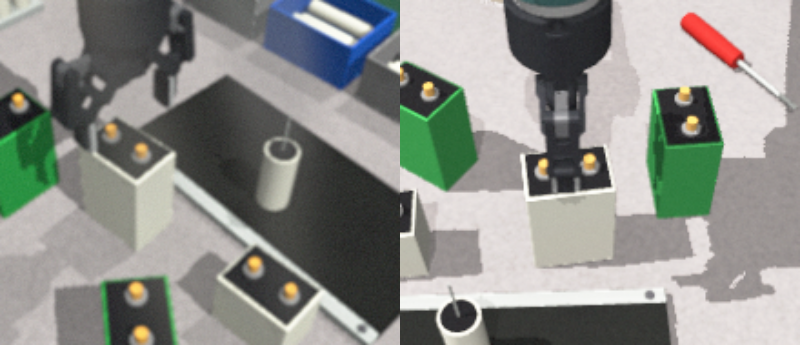

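The left half shows the rear finger behind the cap at about (90,135) and the front finger at about (165,85), with the hand centred between the studs. I'll descend so the body clears the studs, then narrow the opening to about 60 mm without contact.

```bash
python3 -m creep '[{"translation":[0,0,0.02],"yaw":0,"hand":0},{"translation":[0,0,0.02],"yaw":0,"hand":0},{"translation":[0,0,0.02],"yaw":0,"hand":0},{"translation":[0,0,0.01],"yaw":0,"hand":0},{"translation":[0,0,0],"yaw":0,"hand":0}]'
python3 -m creep '[{"translation":[0,0,0],"yaw":0,"hand":0.1},{"translation":[0,0,0],"yaw":0,"hand":0.15},{"translation":[0,0,0],"yaw":0,"hand":0.2},{"translation":[0,0,0],"yaw":0,"hand":0.25},{"translation":[0,0,0],"yaw":0,"hand":0.25}]' 20
```

```text
t: 6.7
position: [0.5086, 0.0226, 0.0559]
orientation: [-179.9, 0.0, 86.0]
force: [-0.2, 0.7, 0.1]
width: 0.0856
grasp_force: 0.0
t: 7.2
position: [0.5091, 0.0226, 0.0566]
orientation: [180.0, -0.0, 86.0]
force: [-0.4, -0.0, 0.4]
width: 0.064
grasp_force: 0.0
```

```bash
python3 -m creep '[{"translation":[0,0,0],"yaw":0,"hand":0.28},{"translation":[0,0.003,0],"yaw":0,"hand":0.28},{"translation":[0,0.004,0],"yaw":0,"hand":0.28},{"translation":[0,0.004,0],"yaw":0,"hand":0.28},{"translation":[0,0.004,0],"yaw":0,"hand":0.28}]'
python3 -m creep '[{"translation":[0,0.004,0],"yaw":0,"hand":0.28},{"translation":[0,0.004,0],"yaw":0,"hand":0.28},{"translation":[0,0.004,0],"yaw":0,"hand":0.28},{"translation":[0,0.004,0],"yaw":0,"hand":0.28},{"translation":[0,0,0],"yaw":0,"hand":0.28}]'
python3 - <<'E'
from h import *
a,_=optics.grab_frame("side");b,d=optics.grab_frame("scene")
cv2.imwrite("pics/slide.png",np.hstack([cv2.resize(a[100:290,180:400,::-1],(400,345)),cv2.resize(b[100:290,150:370,::-1],(400,345))]))
E
```

```text
t: 7.7
position: [0.5229, 0.022, 0.0565]
orientation: [-179.8, -0.0, 86.0]
force: [-11.1, 0.4, 9.7]
width: 0.0613
grasp_force: 5.8
t: 8.2
position: [0.5394, 0.0207, 0.0566]
orientation: [-179.9, -0.0, 86.0]
force: [-7.5, 1.5, 6.7]
width: 0.0617
grasp_force: 4.3
```

View pics/slide.png

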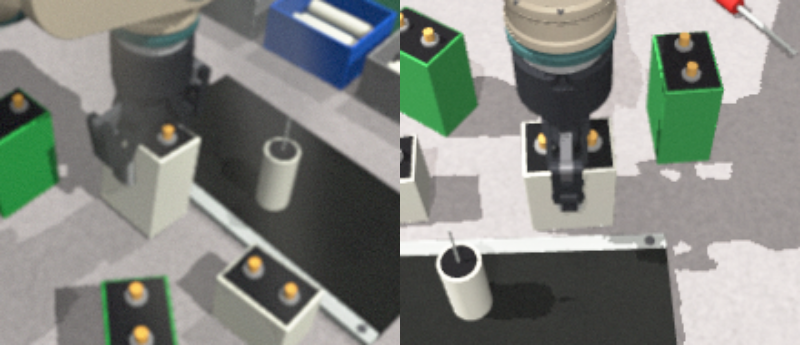

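The cap slides upright between the fingers; its front edge is still roughly 10 mm from the fence, at (570,228) in the right half. I'll go on in small steps and watch the force.

```bash
python3 -m creep '[{"translation":[0,0.002,0],"yaw":0,"hand":0.28},{"translation":[0,0.002,0],"yaw":0,"hand":0.28},{"translation":[0,0.001,0],"yaw":0,"hand":0.28},{"translation":[0,0,0],"yaw":0,"hand":0.28},{"translation":[0,0,0],"yaw":0,"hand":0.28}]'
python3 -m creep '[{"translation":[0,0.001,0],"yaw":0,"hand":0.28},{"translation":[0,0.001,0],"yaw":0,"hand":0.28},{"translation":[0,0.001,0],"yaw":0,"hand":0.28},{"translation":[0,0,0],"yaw":0,"hand":0.28},{"translation":[0,0,0],"yaw":0,"hand":0.28}]'
cat > m.py <<'E'
from h import *
n=np.array([np.cos(np.radians(-3.9)),np.sin(np.radians(-3.9))]);L=np.array([-n[1],n[0]]);O=np.array([.5686,-.072])
for c in("scene","side"):
    p,d=optics.grab_frame(c);P=pts(c,d);q=(P[...,:2]-O)@n;l=(P[...,:2]-O)@L;z=P[...,2]
    lm=nets.landmark_of(c,"tall_cap")
    print(c,[(np.round([(np.array(r["centre"][:2])-O)@n,(np.array(r["centre"][:2])-O)@L,r["centre"][2]],3).tolist(),round(r["score"],2)) for r in lm])
    w=(d>0)&(p.min(2)>110)&(z>.02)&(z<.105)&(q>-.1)&(q<.08)&(l>.03)&(l<.15)
    for a,b in((.02,.04),(.04,.06),(.06,.08),(.08,.1)):
        m=w&(z>a)&(z<b)
        print(" z",a,"n",m.sum(),"front x / y range",np.round(np.percentile(q[m],[5,50,95]),3),np.round(np.percentile(l[m],[2,98]),3)) if m.sum()>20 else None
        f=m&(abs(q-np.percentile(q[m],85))<.006) if m.sum()>20 else m
        if f.sum()>40: k=np.polyfit(l[f],q[f],1);print("   slope deg",round(np.degrees(np.arctan(k[0])),1))
E
python3 m.py
```

```text
t: 8.8
position: [0.5439, 0.0204, 0.0566]
orientation: [-179.8, -0.0, 86.0]
force: [-8.0, 1.3, 7.5]
width: 0.0613
grasp_force: 5.4
t: 9.3
position: [0.5468, 0.0202, 0.0567]
orientation: [-179.8, -0.0, 86.0]
force: [-9.9, 0.9, 9.4]
width: 0.0616
grasp_force: 5.9
scene [([-0.131, 0.208, 0.004], 0.89), ([-0.037, 0.09, 0.004], 0.83), ([-0.179, -0.06, 0.003], 0.61)]
 z 0.02 n 226 front x / y range [-0.007 -0.005 -0.004] [0.054 0.13 ]
   slope deg -1.7
 z 0.04 n 173 front x / y range [-0.005 -0.003 -0.001] [0.054 0.131]
   slope deg -1.9
 z 0.06 n 182 front x / y range [-0.003 -0.001  0.01 ] [0.054 0.131]
   slope deg -1.7
 z 0.08 n 196 front x / y range [-0.     0.002  0.004] [0.053 0.131]
   slope deg -1.8
side [([-0.178, -0.058, -0.002], 0.94), ([-0.039, 0.09, 0.004], 0.89), ([-0.132, 0.204, -0.001], 0.63)]
 z 0.02 n 347 front x / y range [-0.063 -0.06  -0.012] [0.05  0.127]
 z 0.04 n 321 front x / y range [-0.06  -0.057 -0.009] [0.05  0.125]
 z 0.06 n 277 front x / y range [-0.062 -0.053 -0.006] [0.05  0.082]
 z 0.08 n 299 front x / y range [-0.06  -0.05  -0.002] [0.05  0.083]
```

The cap is leaning about 6.7° into the front finger and its foot is about 8 mm short of the fence. I'll push 6 mm more, then open the fingers so it settles upright.

```bash
python3 -m creep '[{"translation":[0,0.002,0],"yaw":0,"hand":0.28},{"translation":[0,0.002,0],"yaw":0,"hand":0.28},{"translation":[0,0.001,0],"yaw":0,"hand":0.28},{"translation":[0,0.001,0],"yaw":0,"hand":0.28},{"translation":[0,0,0],"yaw":0,"hand":0.28}]'
python3 -m creep '[{"translation":[0,0,0],"yaw":0,"hand":0.24},{"translation":[0,0,0],"yaw":0,"hand":0.2},{"translation":[0,0,0],"yaw":0,"hand":0.15},{"translation":[0,0,0],"yaw":0,"hand":0.1},{"translation":[0,0,0],"yaw":0,"hand":0}]'
python3 m.py
```

```text
t: 10.0
position: [0.5528, 0.0197, 0.0567]
orientation: [-179.8, -0.0, 86.0]
force: [-9.2, 1.1, 9.2]
width: 0.0617
grasp_force: 5.9
t: 10.5
position: [0.5541, 0.0194, 0.0563]
orientation: [180.0, -0.0, 86.0]
force: [0.4, -0.6, 0.1]
width: 0.0852
grasp_force: 0.0
scene [([-0.03, 0.091, -0.003], 0.83), ([-0.181, -0.058, 0.003], 0.64), ([-0.133, 0.207, -0.001], 0.61)]
 z 0.02 n 188 front x / y range [-0.005 -0.003 -0.002] [0.053 0.13 ]
   slope deg -1.6
 z 0.04 n 200 front x / y range [-0.005 -0.003 -0.002] [0.053 0.131]
   slope deg -1.6
 z 0.06 n 230 front x / y range [-0.005 -0.004  0.029] [0.053 0.131]
   slope deg -1.5
 z 0.08 n 225 front x / y range [-0.005 -0.004 -0.002] [0.053 0.13 ]
   slope deg -1.4
side [([-0.132, 0.203, -0.004], 0.75), ([-0.031, 0.09, 0.0], 0.61), ([-0.177, -0.06, 0.001], 0.59)]
 z 0.02 n 300 front x / y range [-0.06  -0.058 -0.01 ] [0.05  0.126]
 z 0.04 n 295 front x / y range [-0.06  -0.057 -0.009] [0.049 0.124]
 z 0.06 n 262 front x / y range [-0.063 -0.049 -0.005] [0.05  0.082]
 z 0.08 n 294 front x / y range [-0.066 -0.05  -0.004] [0.05  0.081]
```

The cap is upright, its face 3–4 mm from the fence and 1.5° off square. One more gentle nudge of 3–4 mm, then release and pause.

```bash
python3 -m creep '[{"translation":[0,0,0],"yaw":0,"hand":0.15},{"translation":[0,0,0],"yaw":0,"hand":0.28},{"translation":[0,0,0],"yaw":0,"hand":0.28},{"translation":[0,0.002,0],"yaw":0,"hand":0.28},{"translation":[0,0.001,0],"yaw":0,"hand":0.28}]'
python3 -m creep '[{"translation":[0,0.001,0],"yaw":0,"hand":0.28},{"translation":[0,0,0],"yaw":0,"hand":0.28},{"translation":[0,0,0],"yaw":0,"hand":0.2},{"translation":[0,0,0],"yaw":0,"hand":0.1},{"translation":[0,0,0],"yaw":0,"hand":0}]'
python3 -m creep '[{"translation":[0,0,0],"yaw":0,"hand":0},{"translation":[0,0,0],"yaw":0,"hand":0},{"translation":[0,0,0],"yaw":0,"hand":0},{"translation":[0,0,0],"yaw":0,"hand":0},{"translation":[0,0,0],"yaw":0,"hand":0}]'
python3 m.py | grep -v side
```

```text
t: 11.2
position: [0.5548, 0.02, 0.0568]
orientation: [-179.7, -0.1, 86.0]
force: [-16.0, 3.7, 15.3]
width: 0.0614
grasp_force: 10.3
t: 11.7
position: [0.5577, 0.0191, 0.0559]
orientation: [-180.0, 0.0, 86.0]
force: [-0.0, -0.4, 0.2]
width: 0.0853
grasp_force: 0.0
t: 12.2
position: [0.558, 0.0192, 0.0564]
orientation: [180.0, -0.0, 86.0]
force: [0.5, -0.1, -1.0]
width: 0.0853
grasp_force: 0.1
scene [([-0.18, -0.059, 0.003], 0.79), ([-0.132, 0.21, 0.002], 0.66), ([-0.033, 0.09, -0.003], 0.57)]
 z 0.02 n 181 front x / y range [-0.004 -0.003 -0.001] [0.053 0.131]
   slope deg -0.3
 z 0.04 n 190 front x / y range [-0.003 -0.002 -0.001] [0.053 0.131]
   slope deg -0.3
 z 0.06 n 233 front x / y range [-0.003 -0.002  0.034] [0.053 0.13 ]
   slope deg -0.3
 z 0.08 n 213 front x / y range [-0.004 -0.003 -0.001] [0.053 0.13 ]
   slope deg -0.4
 z 0.02 n 313 front x / y range [-0.058 -0.057 -0.009] [0.05  0.126]
 z 0.04 n 308 front x / y range [-0.058 -0.057 -0.009] [0.05  0.128]
 z 0.06 n 248 front x / y range [-0.06  -0.047 -0.007] [0.05  0.083]
 z 0.08 n 292 front x / y range [-0.063 -0.047  0.028] [0.05  0.081]
```

The cap is squared to within 0.3° and pushed back with 16 N, so its foot is flat against the fence and it is standing free. Now up, back, shut the hand, and down behind its top edge.

```bash
python3 -m creep '[{"translation":[0,0,-0.02],"yaw":0,"hand":0},{"translation":[0,0,-0.025],"yaw":0,"hand":0},{"translation":[0,0,-0.03],"yaw":0,"hand":0},{"translation":[0,0,-0.03],"yaw":0,"hand":0},{"translation":[0,0,-0.01],"yaw":0,"hand":0}]'
python3 -m creep '[{"translation":[0,-0.025,0],"yaw":0,"hand":0},{"translation":[0,-0.03,0],"yaw":0,"hand":0.3},{"translation":[0,-0.03,0],"yaw":0,"hand":0.6},{"translation":[0,0,0],"yaw":0,"hand":1},{"translation":[0,0,0],"yaw":0,"hand":1}]'
python3 -m creep '[{"translation":[0,0,0.03],"yaw":0,"hand":1},{"translation":[0,0,0.03],"yaw":0,"hand":1},{"translation":[0,0,0.026],"yaw":0,"hand":1},{"translation":[0,0,0],"yaw":0,"hand":1},{"translation":[0,0,0],"yaw":0,"hand":1}]'
python3 - <<'E'
from h import *
a,_=optics.grab_frame("side");b,d=optics.grab_frame("scene")
cv2.imwrite("pics/high.png",np.hstack([cv2.resize(a[100:290,180:400,::-1],(400,345)),cv2.resize(b[100:290,150:370,::-1],(400,345))]))
E
```

```text
t: 12.9
position: [0.5592, 0.0192, 0.1751]
orientation: [179.7, -0.0, 86.0]
force: [1.0, -0.7, 0.4]
width: 0.0855
grasp_force: 0.0
t: 13.4
position: [0.473, 0.0251, 0.171]
orientation: [180.0, -0.0, 86.0]
force: [-0.6, 0.3, 0.3]
width: 0.0286
grasp_force: 0.0
t: 13.9
position: [0.4736, 0.025, 0.0856]
orientation: [-180.0, -0.0, 86.0]
force: [0.9, -0.3, 0.7]
width: -0.0001
grasp_force: 0.0
```

View pics/high.png

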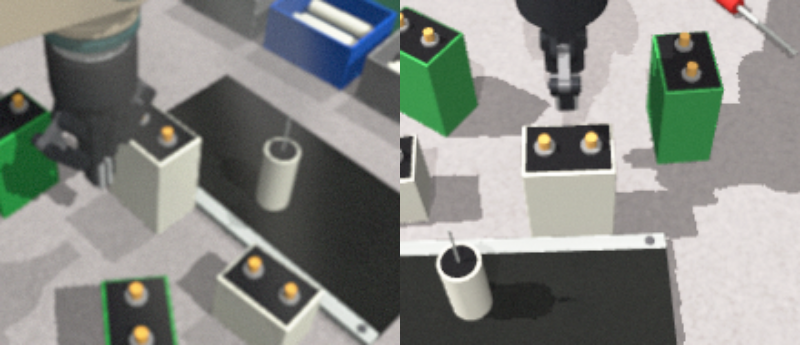

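The shut fingers at (105,170) in the left half stand behind the upright cap, centred on it and below its top. Now I push slowly, high up.

```bash
python3 -m creep '[{"translation":[0,0.005,0],"yaw":0,"hand":1},{"translation":[0,0.005,0],"yaw":0,"hand":1},{"translation":[0,0.005,0],"yaw":0,"hand":1},{"translation":[0,0.005,0],"yaw":0,"hand":1},{"translation":[0,0.005,0],"yaw":0,"hand":1}]'
python3 -m creep '[{"translation":[0,0.004,0],"yaw":0,"hand":1},{"translation":[0,0.004,0],"yaw":0,"hand":1},{"translation":[0,0.004,0],"yaw":0,"hand":1},{"translation":[0,0.004,0],"yaw":0,"hand":1},{"translation":[0,0.004,0],"yaw":0,"hand":1}]'
python3 -m creep '[{"translation":[0,0.004,0],"yaw":0,"hand":1},{"translation":[0,0.004,0],"yaw":0,"hand":1},{"translation":[0,0.004,0],"yaw":0,"hand":1},{"translation":[0,0,0],"yaw":0,"hand":1},{"translation":[0,0,0],"yaw":0,"hand":1}]'
python3 m.py; python3 - <<'E'
from h import *
a,_=optics.grab_frame("side");b,d=optics.grab_frame("scene")
cv2.imwrite("pics/tip.png",np.hstack([cv2.resize(a[100:290,180:400,::-1],(400,345)),cv2.resize(b[100:290,150:370,::-1],(400,345))]))
E
```

```text
t: 14.5
position: [0.4985, 0.0233, 0.0854]
orientation: [180.0, -0.0, 86.0]
force: [-0.3, -0.7, 0.0]
width: 0.0002
grasp_force: 0.0
t: 15.0
position: [0.5181, 0.022, 0.0855]
orientation: [-180.0, -0.0, 86.0]
force: [-3.2, 1.8, 4.1]
width: 0.0004
grasp_force: 2.1
t: 15.5
position: [0.5299, 0.0211, 0.085]
orientation: [-180.0, -0.0, 86.0]
force: [-1.6, 0.0, 1.1]
width: 0.0005
grasp_force: 0.6
scene [([-0.133, 0.206, 0.002], 0.7), ([-0.178, -0.058, 0.002], 0.63), ([-0.034, 0.089, 0.006], 0.59)]
 z 0.02 n 126 front x / y range [0.003 0.006 0.009] [0.054 0.129]
   slope deg -0.1
 z 0.04 n 136 front x / y range [0.01  0.013 0.016] [0.055 0.13 ]
   slope deg -0.3
 z 0.06 n 145 front x / y range [0.017 0.02  0.023] [0.055 0.13 ]
   slope deg 0.4
 z 0.08 n 166 front x / y range [0.024 0.027 0.03 ] [0.054 0.13 ]
   slope deg 0.2
side [([-0.177, -0.059, -0.002], 0.84), ([-0.128, 0.199, 0.0], 0.82), ([-0.034, 0.092, 0.012], 0.73)]
 z 0.02 n 426 front x / y range [-0.056 -0.051 -0.004] [0.051 0.127]
 z 0.04 n 453 front x / y range [-0.049 -0.044  0.003] [0.051 0.128]
 z 0.06 n 367 front x / y range [-0.042 -0.036  0.012] [0.05  0.126]
 z 0.08 n 340 front x / y range [-0.045 -0.029  0.02 ] [0.05  0.083]
```

View pics/tip.png

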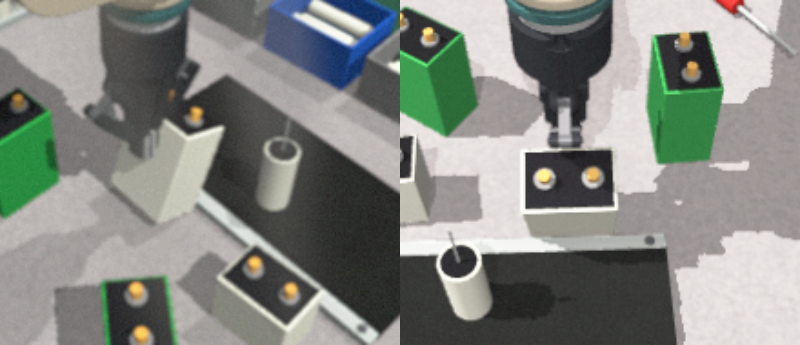

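The cap is tilted about 19° over the fence, square and pivoting cleanly. I go on slowly past the balance point.

```bash
python3 -m creep '[{"translation":[0,0.004,0],"yaw":0,"hand":1},{"translation":[0,0.004,0],"yaw":0,"hand":1},{"translation":[0,0.004,0],"yaw":0,"hand":1},{"translation":[0,0.003,0],"yaw":0,"hand":1},{"translation":[0,0.003,0],"yaw":0,"hand":1}]'
python3 -m creep '[{"translation":[0,0.003,0],"yaw":0,"hand":1},{"translation":[0,0.003,0],"yaw":0,"hand":1},{"translation":[0,0.003,0],"yaw":0,"hand":1},{"translation":[0,0,0],"yaw":0,"hand":1},{"translation":[0,0,0],"yaw":0,"hand":1}]'
python3 m.py
```

```text
t: 16.3
position: [0.5482, 0.0199, 0.0851]
orientation: [-180.0, -0.0, 86.0]
force: [0.0, -0.4, 0.4]
width: -0.0
grasp_force: 0.0
t: 16.8
position: [0.5568, 0.0193, 0.0852]
orientation: [-180.0, -0.0, 86.0]
force: [0.5, 1.0, -0.3]
width: 0.0001
grasp_force: 0.0
scene [([-0.131, 0.206, 0.001], 0.81), ([0.064, 0.005, 0.017], 0.7), ([-0.181, -0.06, 0.004], 0.63), ([-0.03, 0.092, 0.038], 0.58)]
 z 0.06 n 2959 front x / y range [-0.02   0.031  0.075] [0.053 0.13 ]
   slope deg 0.3
side [([-0.178, -0.061, -0.001], 0.88), ([-0.028, 0.091, 0.043], 0.65), ([-0.13, 0.205, 0.001], 0.6)]
 z 0.02 n 414 front x / y range [-0.029 -0.018  0.068] [0.05  0.125]
 z 0.04 n 446 front x / y range [-0.029 -0.016  0.068] [0.05  0.125]
 z 0.06 n 1478 front x / y range [-0.028  0.026  0.074] [0.051 0.127]
   slope deg 0.6
 z 0.08 n 47 front x / y range [-0.029 -0.02  -0.007] [0.079 0.096]
```

It has fallen over. I retract upward and back, then check.

```bash
python3 -m creep '[{"translation":[0,0,-0.02],"yaw":0,"hand":1},{"translation":[0,0,-0.03],"yaw":0,"hand":1},{"translation":[0,0,-0.03],"yaw":0,"hand":1},{"translation":[0,0,-0.03],"yaw":0,"hand":1},{"translation":[0,0,-0.02],"yaw":0,"hand":1}]'
python3 -m creep '[{"translation":[0,-0.03,0],"yaw":0,"hand":1},{"translation":[0,-0.03,0],"yaw":0,"hand":1},{"translation":[0,-0.03,0],"yaw":0,"hand":1},{"translation":[0,-0.02,0],"yaw":0,"hand":1},{"translation":[0,0,0],"yaw":0,"hand":1}]'
python3 - <<'E'
from h import *
n=np.array([np.cos(np.radians(-3.9)),np.sin(np.radians(-3.9))]);L=np.array([-n[1],n[0]]);O=np.array([.5686,-.072])
ims=[]
for c in("scene","side"):
    p,d=optics.grab_frame(c);ims.append(p);P=pts(c,d);q=(P[...,:2]-O)@n;l=(P[...,:2]-O)@L;z=P[...,2]
    m=(d>0)&(abs(z-.068)<.008)&(q>-.06)&(q<.13)&(l>.03)&(l<.16)&(p.min(2)>110)
    r=cv2.minAreaRect((np.c_[q[m],l[m]]*1000).astype(np.float32));A=np.c_[q[m],l[m],np.ones(m.sum())];k=np.linalg.lstsq(A,z[m],rcond=None)[0]
    print(c,[np.round(v,1) for v in r],"z",np.round(np.median(z[m]),4),"tilt deg",np.round(np.degrees(k[:2]),1),"x range",np.round(np.percentile(q[m],[1,99]),3))
    for t in("low_cap","round_cap"): print(t,[(np.round(x["centre"],3).tolist(),round(x["score"],2)) for x in nets.landmark_of(c,t)])
cv2.imwrite("pics/end.png",np.hstack([cv2.resize(ims[1][100:290,180:400,::-1],(400,345)),cv2.resize(ims[0][100:290,100:320,::-1],(400,345))]))
E
```

```text
t: 17.5
position: [0.5572, 0.0193, 0.218]
orientation: [179.8, -0.0, 86.0]
force: [-0.0, -1.0, 0.3]
width: 0.0001
grasp_force: 0.0
t: 18.0
position: [0.4458, 0.0271, 0.2158]
orientation: [179.9, -0.0, 86.0]
force: [0.8, -0.6, 0.7]
width: 0.0002
grasp_force: 0.0
scene [array([26.2, 91.7]), array([110.1,  80.1]), np.float64(0.1)] z 0.0671 tilt deg [-0.  0.] x range [-0.027  0.08 ]
low_cap [([0.506, -0.16, -0.004], 0.59)]
round_cap [([0.632, -0.075, 0.016], 0.7)]
side [array([25.9, 90.5]), array([ 80.5, 111.9]), np.float64(89.8)] z 0.0663 tilt deg [0.4 0.6] x range [-0.029  0.079]
low_cap [([0.508, -0.163, 0.002], 0.73)]
round_cap [([0.628, -0.078, 0.012], 0.97)]
```

View pics/end.png

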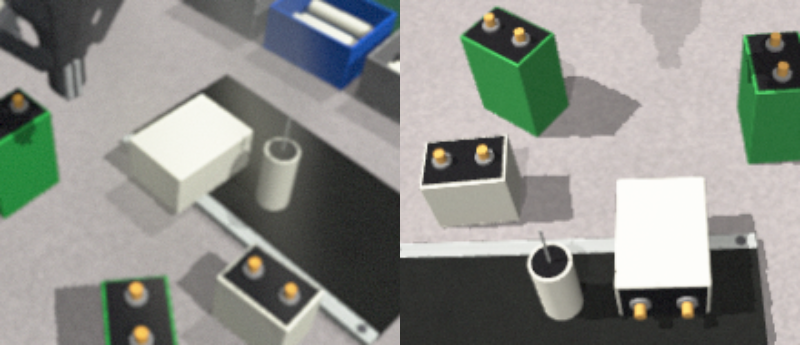

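The picture shows the tall cap lying flat and square across the fence on the pad, with its studs pointing away from the robot at (640–690,310). Its underside is at about x -29 mm, y 91 mm and z 40 mm in the stop frame, which is within limits. The low and round capacitors have not moved, and the gripper is clear.

```bash
python3 -c "
from workcell import order
print(order.sign_off())"
```

```text
the job is handed in; nothing more can be done
None
```

The job is handed in (no verdict was shown): the tall white capacitor was slid upright to the fence by the rear finger, with the front finger loosely caging it and no grip (it leaned about 7° partway), then tipped over; by my measurements it lies flat and square on the pad, terminals pointing away, with the low and round capacitors unmoved.

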